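# Put the check weights back in their storage blocks

## Task

Put the four check weights away: stand each one upright in the pocket of its own storage block, the largest weight in the largest pocket and so on down to the smallest weight in the smallest pocket. Set each weight down, do not drop it in, and leave the two flat round pucks where they lie.

Things in the scene. Friction and masses are not known exactly. Their poses are not given: they have to be found in the camera images.
- weight_a: the largest check weight: an upright steel-coloured metal cylinder 48 mm in diameter with a narrower knob (29 mm) on top, 76 mm tall over all, the cylinder itself to 59 mm; about 0.75 kg; stands loose on the table among the other things. Origin at the centre of its underside, z up its axis.
- weight_b: the second largest check weight: an upright silver-grey metal cylinder 38 mm in diameter with a narrower knob (22 mm) on top, 62 mm tall over all, the cylinder itself to 47 mm; about 0.5 kg; stands loose on the table among the other things. Origin at the centre of its underside, z up its axis.
- weight_c: the second smallest check weight: an upright brass-coloured metal cylinder 29 mm in diameter with a narrower knob (18 mm) on top, 46 mm tall over all, the cylinder itself to 35 mm; about 0.2 kg; stands loose on the table among the other things. Origin at the centre of its underside, z up its axis.
- weight_d: the smallest check weight: an upright brass-coloured metal cylinder 22 mm in diameter with a narrower knob (14 mm) on top, 36 mm tall over all, the cylinder itself to 27 mm; about 0.1 kg; stands loose on the table among the other things. Origin at the centre of its underside, z up its axis.
- block_a: storage block with the largest pocket: a square dark wooden block 84 x 84 mm, 14 mm high, fixed to the table, with one round grey-felted pocket 60 mm in diameter in the middle of its top, 8 mm deep (pocket floor 6 mm above the table), its mouth chamfered by 2 mm; takes the 48 mm weight. Origin at the centre of its underside, z up.
- block_b: storage block with the second largest pocket: a square dark wooden block 74 x 74 mm, 14 mm high, fixed to the table, with one round grey-felted pocket 50 mm in diameter in the middle of its top, 8 mm deep (pocket floor 6 mm above the table), its mouth chamfered by 2 mm; takes the 38 mm weight. Origin at the centre of its underside, z up.
- block_c: storage block with the second smallest pocket: a square dark wooden block 65 x 65 mm, 14 mm high, fixed to the table, with one round grey-felted pocket 41 mm in diameter in the middle of its top, 8 mm deep (pocket floor 6 mm above the table), its mouth chamfered by 2 mm; takes the 29 mm weight. Origin at the centre of its underside, z up.
- block_d: storage block with the smallest pocket: a square dark wooden block 58 x 58 mm, 14 mm high, fixed to the table, with one round grey-felted pocket 34 mm in diameter in the middle of its top, 8 mm deep (pocket floor 6 mm above the table), its mouth chamfered by 2 mm; takes the 22 mm weight. Origin at the centre of its underside, z up.
- puck_1: flat round reference puck, black rim with a copper-coloured face, 40 mm in diameter, 12 mm high, lying loose among the weights and blocks; not part of the job, to be left where it lies. Origin at the centre of its underside, z up.
- puck_2: flat round reference puck, black rim with a silver-grey face, 40 mm in diameter, 12 mm high, lying loose among the weights and blocks; not part of the job, to be left where it lies. Origin at the centre of its underside, z up.
Not all that is in view belongs to the job. What is shaped like the weight_d but pink is not meant.

How it is judged:
At the end, for the whole second after the job is handed in: Each of the four weights stands upright (within 0.12 rad) on the floor of the pocket of its own block (underside 3 to 9 mm above the table, axis within 10 mm of the block's centre), released and at rest; both pucks lie within 30 mm of where they were at the start (horizontal distance between weight_a and block_a below 0.01 m and z of weight_a in the frame of block_a between 0.003 and 0.009 m and angle between each of weight_a, weight_b, weight_c, weight_d's own z axis and vertical below 0.12 rad and linear speed of each of weight_a, weight_b, weight_c, weight_d below 0.02 m/s and horizontal distance between weight_b and block_b below 0.01 m and z of weight_b in the frame of block_b between 0.003 and 0.009 m and horizontal distance between weight_c and block_c below 0.01 m and z of weight_c in the frame of block_c between 0.003 and 0.009 m and horizontal distance between weight_d and block_d below 0.01 m and z of weight_d in the frame of block_d between 0.003 and 0.009 m and distance of each of puck_1, puck_2 from where it was at the start of the episode below 0.03 m); the robot touches nothing.
It fails at once if a weight is dropped at a block (it falls freely at more than 0.6 m/s, a fall of about 18 mm) ((linear speed of weight_a above 0.6 m/s and contact force between the fingers and weight_a below 0.01 N and (horizontal distance between weight_a and block_a below 0.04 m or horizontal distance between weight_a and block_b below 0.04 m or horizontal distance between weight_a and block_c below 0.04 m or horizontal distance between weight_a and block_d below 0.04 m)) or (linear speed of weight_b above 0.6 m/s and contact force between the fingers and weight_b below 0.01 N and (horizontal distance between weight_b and block_a below 0.04 m or horizontal distance between weight_b and block_b below 0.04 m or horizontal distance between weight_b and block_c below 0.04 m or horizontal distance between weight_b and block_d below 0.04 m)) or (linear speed of weight_c above 0.6 m/s and contact force between the fingers and weight_c below 0.01 N and (horizontal distance between weight_c and block_a below 0.04 m or horizontal distance between weight_c and block_b below 0.04 m or horizontal distance between weight_c and block_c below 0.04 m or horizontal distance between weight_c and block_d below 0.04 m)) or (linear speed of weight_d above 0.6 m/s and contact force between the fingers and weight_d below 0.01 N and (horizontal distance between weight_d and block_a below 0.04 m or horizontal distance between weight_d and block_b below 0.04 m or horizontal distance between weight_d and block_c below 0.04 m or horizontal distance between weight_d and block_d below 0.04 m))).
It also fails if it takes over 112 s, if anything falls off the work surface, if the arm or the gripper's body presses on something with over 40 N, if the wrist force passes 120 N, or if a joint passes its speed limit or range.

## Robot

A 7-joint arm with a two-finger parallel gripper is mounted at the origin on the work surface; the furniture and walls round the work are solid. World frame = base frame: x ahead of the robot, y to its left, z up, the work surface at z = 0. Lengths are in m, angles in rad, forces in N, time in s.
With the tool pointing down it reaches from about 0.4 to 0.85 m from the base axis. Payload 10.4 kg.
Tool frame: the origin (TCP) lies midway between the tips of the shut fingers; the grasp point (between the pads) lies 19 mm behind it; z points along the fingers, y is the line along which they close (so a half turn about z gives the same grasp; the last joint's range is limited). The gripper opens to 87 mm and grips with 3 to 60 N. Pads are 19 mm wide; open, the fingers measure 117 mm over their backs; the gripper's body (75 mm by 190 mm) begins 51 mm behind the grasp point.
Start: joints at [-1.172, 0.332, -0.065, 1.46, 0.022, 1.35, -0.088], TCP at [0.256, 0.57, 0.223] pointing down, gripper open.
Joint ranges: [-2.6, 2.6], [-0.5, 2.12], [-1.47, 1.34], [0.16, 2.42], [-1.27, 4.41], [0.06, 2.06], [-2.6, 2.6]. Speed limits (rad/s): [2.22, 2.22, 2.79, 2.79, 3.14, 3.14, 3.14].

## Interface

Orientations are given as a unit quaternion [x, y, z, w].
In Python, from bench import r gives the robot as it stands.
- The arm moves only by the tool arm_command, never from a script. Its arguments are lists of equal length, an entry for each row: "xyz": the shift along the world's x, y, z in m, a list of three; "rot": the turn, a rotation vector about the world's x, y, z in rad, a list of three. In form: {"xyz": [[tx, ty, tz], ...], "rot": [[ax, ay, az], ...]}. A call has 1 to 20 rows; each row is the pose to reach, as a shift and turn from the pose commanded when the call began; what a row does not reach only later rows make up. A row lasts 1/12 s, in which the tool goes at most 41.7 mm and 7.16 degrees, less where a joint would pass 70% of its speed; a pose out of reach is approached as far as the arm can. A call with a gripper value outside its range is refused whole. "grip" is the opening, from 0 (shut) to 1 (fully open), set as the call begins (left out, the last holds). The fingers move at their own pace and stop on an object; "squeeze" is the grip in N (left out, the last holds). Time passes only in rows, so rows that repeat a pose let the fingers close. It gives the time, the measured TCP pose, the force, the opening and the grip force at its end, in the units of the state.
- r.read_state(): the state, without advancing time (a new reading comes with each control period).
- r.camera(name): name is "scene" or "top"; returns the picture (400x640x3 uint8, red, green, blue); there is no depth.
- r.camera_model(name): a dict with "fx", "fy", "cx", "cy" (pixels), "k1" (the pictures are not rectified: a ray, as slopes to the right and down, at radius r is drawn at 1 + k1 r^2 times it, then the intrinsics apply), "T" (4x4, takes a point from camera to world coordinates). Camera axes: x right, y up, looking along -z (the intrinsics and any distortion apply to the point x, -y, -z); pixel columns grow to the right and rows downward; lengths in m; the calibration is good to about 2 mm. A picture is of the moment at which its call begins. camera_model takes no time and is no camera call.
- r.close_job(): hands the job in; it is judged then, once.
Trained networks look in the newest picture that a camera, given by its name, has taken for a name from the list of things; names that differ only in an ending like _2 or _b are one class to them, and where a whole thing is asked for, a point or a joint stands for the part that bears it (a point fixed in the world has none). Each returns a list of dicts, best first, with "conf" (0 to 1); they miss things now and then, are a little off and sometimes report something else, mostly with a low value. They report only what shows in the picture. A call takes as long as a camera call. They do not tell look-alikes from the thing itself.
- r.look_for(label, camera): "at" ([x, y, z] in m, in the coordinates of the camera as it stood for that picture, good to about 4 mm: the middle of the surface that is visible of it).
- r.spot_point(label, camera): "at" ([x, y, z] in m, in the coordinates of the camera as it stood for that picture, good to about 4 mm: a listed point, or the origin of a listed thing).
The state is a dict: "time": time; "joint_positions": joint angles; "joint_vel": joint speeds; "joint_torque": joint torques, N m; "ee_pos": TCP position; "eef_rot": TCP orientation; "ft_force": force on the tool from outside, world axes, zero at the start; "torque": the same for the moment, N m; "width": finger opening in m; "grip_force": force on a finger pad.
Only numpy, scipy, OpenCV 4.12 (cv2) and the standard library are available. Lean on these libraries where they do the work, as an engineer would, in place of code of your own. Each camera call takes 0.05 s, during which the arm holds its last target. There are 200 camera calls.

## Working session

There is one attempt and no reset: what is moved stays moved. The work goes in short steps, Python scripts to look and compute and a tool call to move; the robot and the scene stay as the last step left them, time stands still between calls to the robot, and variables do not carry over. Pictures are saved under pics/ and viewed, at most 14 in all, crops included, and the job is handed in when it is done.

Besides the shell and the picture viewer there is one more tool, called in YAML: its name, and indented under it one key for each argument. arm_command: Moves the arm, as the interface text tells. Its arguments: {"type":"object","properties":{"xyz":{"type":"array"},"rot":{"type":"array"},"grip":{"type":"number"},"squeeze":{"type":"number"}},"required":["xyz","rot"]}

```bash
mkdir -p pics; ls
cat > h.py <<'E'
import numpy as np, cv2
from bench import r
def snap(c,f):
    im=r.camera(c); cv2.imwrite(f,im[:,:,::-1]); return im
def w(c,p):
    T=np.array(r.camera_model(c)["T"]); return (T@np.r_[p,1])[:3]
def px(c,P):
    m=r.camera_model(c); T=np.linalg.inv(np.array(m["T"])); q=T@np.r_[P,1]
    a=np.array([q[0],-q[1]])/-q[2]; a=a*(1+m["k1"]*(a@a)); return np.array([m["fx"]*a[0]+m["cx"],m["fy"]*a[1]+m["cy"]])
def ground(c,u,v,z):
    m=r.camera_model(c); T=np.array(m["T"])
    d=np.array([(u-m["cx"])/m["fx"],(v-m["cy"])/m["fy"]]); a=d.copy()
    for _ in range(20): a=d/(1+m["k1"]*(a@a))
    R=T[:3,:3]@np.array([a[0],-a[1],-1]); o=T[:3,3]; return o+R*(z-o[2])/R[2]
E
python3 - <<'E'
from h import *
s=r.read_state(); print({k:np.round(v,3) for k,v in s.items()})
for c in ["top","scene"]:
    snap(c,f"pics/{c}0.png"); m=r.camera_model(c); print(c,np.round(m["T"],3).tolist(),m["fx"],m["k1"])
    for l in ["weight_a","weight_b","weight_c","weight_d","block_a","block_b","block_c","block_d","puck_1","puck_2"]:
        for d in r.spot_point(l,c)[:5]:
            p=w(c,d["at"]); print(l,round(d["conf"],2),p.round(3),px(c,p).round())
E
```

```text
pics
{'time': np.float64(0.0), 'joint_positions': array([-1.172,  0.333, -0.065,  1.461,  0.022,  1.35 , -0.089]), 'joint_vel': array([ 0.001, -0.002, -0.   , -0.   , -0.001,  0.003, -0.001]), 'joint_torque': array([ 1.0000e-03, -6.2327e+01,  2.5000e-02, -3.8989e+01, -6.1000e-02,
        4.0000e-02,  0.0000e+00]), 'ee_pos': array([0.256, 0.57 , 0.222]), 'eef_rot': array([ 0.209,  0.978, -0.001, -0.   ]), 'ft_force': array([-0.774,  0.202,  0.05 ]), 'torque': array([-0.008,  0.036,  0.035]), 'grip_force': np.float64(0.0), 'width': np.float64(0.087)}
top [[-0.107, 0.971, -0.216, 0.259], [-0.994, -0.103, 0.028, -0.099], [0.004, 0.217, 0.976, 1.096], [0.0, 0.0, 0.0, 1.0]] 419.98398215633426 -0.09759735038049547
weight_a 0.64 [ 0.535 -0.396  0.003] [412. 175.]
weight_a 0.62 [ 0.443 -0.005 -0.001] [271. 224.]
weight_a 0.59 [0.403 0.163 0.002] [208. 246.]
weight_a 0.57 [ 0.503 -0.311 -0.   ] [382. 190.]
weight_a 0.55 [ 0.544  0.167 -0.001] [204. 194.]
weight_b 0.64 [ 0.535 -0.396  0.003] [412. 175.]
weight_b 0.62 [ 0.443 -0.005 -0.001] [271. 224.]
weight_b 0.59 [0.403 0.163 0.002] [208. 246
[... 2728 characters left out ...]
0.369 -0.308  0.004] [351. 271.]
block_b 0.68 [ 0.569 -0.003  0.004] [319. 186.]
block_b 0.58 [ 0.543 -0.138  0.002] [350. 209.]
block_c 0.75 [ 0.432 -0.144 -0.003] [316. 228.]
block_c 0.71 [ 0.369 -0.308  0.004] [351. 271.]
block_c 0.68 [ 0.569 -0.003  0.004] [319. 186.]
block_c 0.58 [ 0.543 -0.138  0.002] [350. 209.]
block_d 0.75 [ 0.432 -0.144 -0.003] [316. 228.]
block_d 0.71 [ 0.369 -0.308  0.004] [351. 271.]
block_d 0.68 [ 0.569 -0.003  0.004] [319. 186.]
block_d 0.58 [ 0.543 -0.138  0.002] [350. 209.]
puck_1 0.57 [ 0.485  0.079 -0.004] [274. 189.]
puck_1 0.51 [ 0.492 -0.075  0.001] [316. 207.]
puck_2 0.57 [ 0.485  0.079 -0.004] [274. 189.]
puck_2 0.51 [ 0.492 -0.075  0.001] [316. 207.]
```

View pics/top0.png

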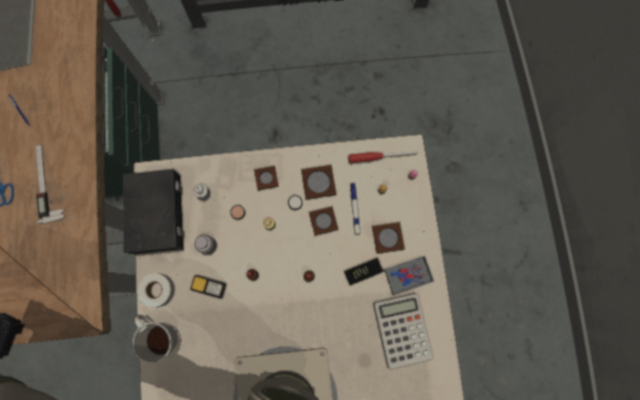

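View pics/scene0.png

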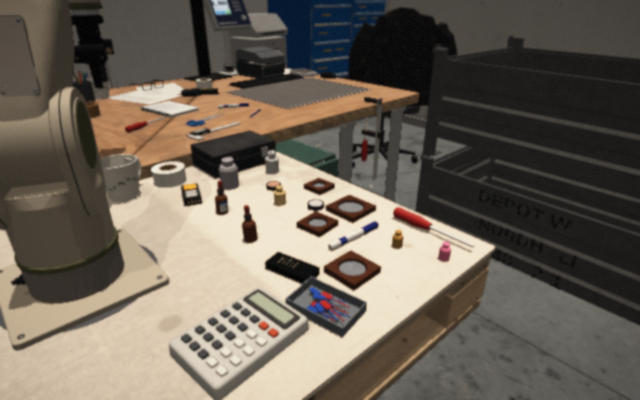

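Run:
```python
from h import *
im=cv2.imread("pics/top0.png")
c=im[130:290,120:440]
cv2.imwrite("pics/topz.png",cv2.resize(c[:,:],(800,400),interpolation=cv2.INTER_CUBIC))
# pocket segmentation: brown block mask -> hull, minarea
hsv=cv2.cvtColor(im,cv2.COLOR_BGR2HSV)
for n,(u,v) in dict(d=(266,178),a=(318,182),x=(323,221),y=(388,237)).items():
    # dark vs. light table: block mask
    g=cv2.cvtColor(im,cv2.COLOR_BGR2GRAY); R=22
    p=cv2.resize(g[v-R:v+R,u-R:u+R],None,fx=8,fy=8,interpolation=cv2.INTER_CUBIC)
    m=(p<125).astype(np.uint8)
    N,L,S,C=cv2.connectedComponentsWithStats(m)
    # component enclosing centre
    k=max(range(1,N),key=lambda k:S[k][4] if 0<S[k][0] or 1 else 0)
    pts=cv2.findNonZero((L==k).astype(np.uint8)); rc=cv2.minAreaRect(pts)
    bx=cv2.boxPoints(rc); q=bx/8+np.array([u-R,v-R])-0.44
    P=np.array([ground("top",*a,0.014) for a in q]); print(n,P.mean(0).round(4),np.linalg.norm(np.diff(P,axis=0),axis=1).round(4))
```

```text
d [ 0.5671 -0.0037  0.014 ] [0.0615 0.0655 0.0607]
a [ 0.5409 -0.1416  0.014 ] [0.0877 0.0903 0.0861]
x [ 0.4355 -0.1427  0.014 ] [0.0684 0.0697 0.0675]
y [ 0.3737 -0.3051  0.014 ] [0.0807 0.0784 0.0796]
```

View pics/topz.png

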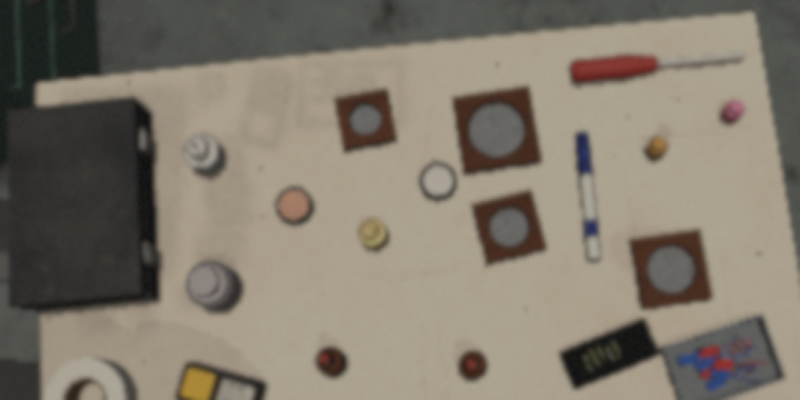

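Run:
```python
from h import *
K=dict(wa=(.403,.163),wb=(.545,.168),wc=(.44,-.003),wd=(.503,-.311),ba=(.544,-.141),bb=(.373,-.307),bc=(.435,-.144),bd=(.567,-.0035))
D={}
for i in range(5):
  for c in ["top","scene"]:
    r.camera(c)
    for l in ["weight_a","block_a"]:
      for d in r.spot_point(l,c):
        p=w(c,d["at"])
        for k,v in K.items():
          if k[0]==l[0] and np.hypot(*(p[:2]-v))<.015: D.setdefault((k,c),[]).append(p)
for k in sorted(D): a=np.array(D[k]); print(k,len(a),a.mean(0).round(4),a.std(0).round(4))
# silhouettes overlay
im=cv2.imread("pics/top0.png"); sc=cv2.imread("pics/scene0.png")
dims=dict(wa=(24,59,14.5,76),wb=(19,47,11,62),wc=(14.5,35,9,46),wd=(11,27,7,36))
t=np.linspace(0,6.283,60); tiles=[]
for n in dims:
  row=[]
  for c,I in (("top",im),("scene",sc)):
    a=np.array(sum([D.get((n,x),[]) for x in ("top","scene")],[])).mean(0)
    R,h,kr,H=np.array(dims[n])/1e3; u,v=px(c,[a[0],a[1],h/2]).astype(int)
    T=cv2.resize(I[v-24:v+24,u-24:u+24],(288,288),interpolation=cv2.INTER_CUBIC)
    for rr,z in ((R,0),(R,h),(kr,H)):
      P=np.array([px(c,[a[0]+rr*np.cos(x),a[1]+rr*np.sin(x),z]) for x in t]); P=((P+.5-[u-24,v-24])*6).astype(int)
      cv2.polylines(T,[P],True,(0,255,0),1)
    row.append(T)
  tiles.append(np.vstack(row))
cv2.imwrite("pics/ov.png",cv2.resize(np.hstack(tiles),(800,400)))
print(r.read_state()["time"])
```

```text
('ba', 'scene') 5 [ 0.5435 -0.1406 -0.0008] [0.001  0.0011 0.0011]
('ba', 'top') 5 [ 0.5466 -0.1418 -0.0006] [0.0016 0.0015 0.0015]
('bb', 'scene') 5 [ 0.3671 -0.3082  0.0013] [0.0018 0.001  0.001 ]
('bb', 'top') 5 [ 0.3753 -0.306   0.0021] [0.0012 0.0018 0.0011]
('bc', 'scene') 4 [ 0.4331 -0.1451 -0.0013] [0.0017 0.0014 0.0013]
('bc', 'top') 5 [ 0.437  -0.148   0.0028] [0.0013 0.0014 0.0017]
('bd', 'scene') 5 [ 5.66e-01 -3.80e-03 -1.00e-04] [0.0015 0.0014 0.0009]
('bd', 'top') 5 [ 5.643e-01 -4.500e-03  3.000e-04] [0.0016 0.0009 0.0014]
('wa', 'scene') 5 [0.4051 0.164  0.0015] [0.0011 0.0012 0.0017]
('wa', 'top') 5 [4.038e-01 1.637e-01 2.000e-04] [0.0009 0.0012 0.0018]
('wb', 'scene') 5 [0.5458 0.1694 0.002 ] [0.0014 0.0016 0.0013]
('wb', 'top') 5 [ 0.5432  0.1661 -0.0008] [0.0009 0.0009 0.0011]
('wc', 'scene') 5 [ 0.4384 -0.0028 -0.0011] [0.0014 0.0015 0.0012]
('wc', 'top') 5 [ 0.4394 -0.0038 -0.0005] [0.0007 0.0011 0.0016]
('wd', 'scene') 5 [ 0.5    -0.3072 -0.0027] [0.0012 0.0008 0.0006]
('wd', 'top') 5 [ 0.5039 -0.3094  0.0017] [0.0008 0.0007 0.0008]
2.6
```

View pics/ov.png

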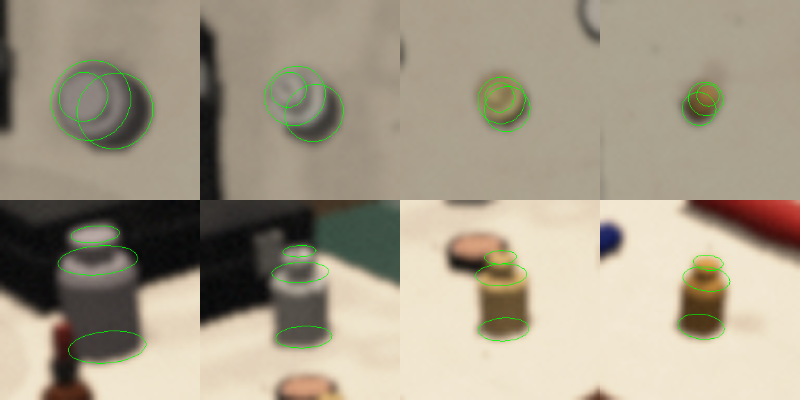

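arm_command:
  xyz:
    - [0.183,-0.573,-0.073]
    - [0.183,-0.573,-0.073]
    - [0.183,-0.573,-0.073]
    - [0.183,-0.573,-0.073]
    - [0.183,-0.573,-0.073]
    - [0.183,-0.573,-0.073]
    - [0.183,-0.573,-0.073]
    - [0.183,-0.573,-0.073]
    - [0.183,-0.573,-0.073]
    - [0.183,-0.573,-0.073]
    - [0.183,-0.573,-0.073]
    - [0.183,-0.573,-0.073]
    - [0.183,-0.573,-0.073]
    - [0.183,-0.573,-0.073]
    - [0.183,-0.573,-0.073]
    - [0.183,-0.573,-0.073]
    - [0.183,-0.573,-0.073]
    - [0.183,-0.573,-0.073]
    - [0.183,-0.573,-0.073]
    - [0.183,-0.573,-0.073]
  rot:
    - [0,0,0]
    - [0,0,0]
    - [0,0,0]
    - [0,0,0]
    - [0,0,0]
    - [0,0,0]
    - [0,0,0]
    - [0,0,0]
    - [0,0,0]
    - [0,0,0]
    - [0,0,0]
    - [0,0,0]
    - [0,0,0]
    - [0,0,0]
    - [0,0,0]
    - [0,0,0]
    - [0,0,0]
    - [0,0,0]
    - [0,0,0]
    - [0,0,0]
  grip: 0.8

```text
time: 4.27
ee_pos: [0.4388, -0.0016, 0.1497]
eef_rot: [0.208, 0.978, 0.0, 0.0]
ft_force: [-0.1, -0.2, -0.1]
width: 0.0697
grip_force: 0.0
```

arm_command:
  xyz:
    - [0,-0.001,-0.03]
    - [0,-0.001,-0.06]
    - [0,-0.001,-0.09]
    - [0,-0.001,-0.11]
    - [0,-0.001,-0.125]
    - [0,-0.001,-0.137]
    - [0,-0.001,-0.137]
    - [0,-0.001,-0.137]
  rot:
    - [0,0,0]
    - [0,0,0]
    - [0,0,0]
    - [0,0,0]
    - [0,0,0]
    - [0,0,0]
    - [0,0,0]
    - [0,0,0]

```text
time: 4.93
ee_pos: [0.4385, -0.0033, 0.0125]
eef_rot: [0.209, 0.978, -0.0, -0.0]
ft_force: [0.4, -0.5, 0.5]
width: 0.0696
grip_force: 0.0
```

arm_command:
  xyz:
    - [0,0,0]
    - [0,0,0]
    - [0,0,0]
    - [0,0,0]
    - [0,0,0]
    - [0,0,0]
    - [0,0,0]
    - [0,0,0]
  rot:
    - [0,0,0]
    - [0,0,0]
    - [0,0,0]
    - [0,0,0]
    - [0,0,0]
    - [0,0,0]
    - [0,0,0]
    - [0,0,0]
  grip: 0
  squeeze: 25

```text
time: 5.6
ee_pos: [0.4392, -0.0035, 0.0128]
eef_rot: [0.209, 0.978, 0.0, 0.0]
ft_force: [-0.6, 1.1, 1.9]
width: 0.027
grip_force: 25.0
```

arm_command:
  xyz:
    - [0,0,0.01]
    - [0,0,0.03]
    - [0,0,0.05]
    - [0,0,0.06]
    - [-0.001,-0.02,0.06]
    - [-0.001,-0.045,0.06]
    - [-0.002,-0.07,0.06]
    - [-0.002,-0.095,0.06]
    - [-0.003,-0.12,0.06]
    - [-0.003,-0.135,0.06]
    - [-0.003,-0.1415,0.06]
    - [-0.003,-0.1415,0.06]
    - [-0.003,-0.1415,0.06]
  rot:
    - [0,0,0]
    - [0,0,0]
    - [0,0,0]
    - [0,0,0]
    - [0,0,0]
    - [0,0,0]
    - [0,0,0]
    - [0,0,0]
    - [0,0,0]
    - [0,0,0]
    - [0,0,0]
    - [0,0,0]
    - [0,0,0]

```text
time: 6.68
ee_pos: [0.4358, -0.1445, 0.0725]
eef_rot: [0.209, 0.978, 0.0, -0.0]
ft_force: [-0.2, 0.5, -1.7]
width: 0.0271
grip_force: 25.0
```

```bash
cat > see.py <<'E'
from h import *
import sys
n,x,y,z,f=sys.argv[1],*map(float,sys.argv[2:5]),sys.argv[5]
t=np.linspace(0,6.283,60); row=[]
B=dict(a=(.544,-.1415,30),b=(.373,-.306,25),c=(.4355,-.145,20.5),d=(.566,-.004,17))[n]
dims=dict(a=(24,59,14.5,76),b=(19,47,11,62),c=(14.5,35,9,46),d=(11,27,7,36))[n]
R,h,kr,H=np.array(dims)/1e3
for c in ("top","scene"):
    I=snap(c,f"pics/raw.png")[:,:,::-1]; u,v=px(c,[x,y,z]).astype(int)
    T=cv2.resize(np.ascontiguousarray(I[v-33:v+33,u-33:u+33]),(396,396),interpolation=cv2.INTER_CUBIC)
    def circ(x,y,rr,z,col):
      P=np.array([px(c,[x+rr*np.cos(q),y+rr*np.sin(q),z]) for q in t]); P=((P+.5-[u-33,v-33])*6).astype(int); cv2.polylines(T,[P],True,col,1)
    circ(B[0],B[1],B[2]/1e3,.014,(255,255,0))
    for rr,zz in ((R,0),(R,h),(kr,H)): circ(x,y,rr,z+zz,(0,255,0))
    row.append(T)
cv2.imwrite(f,np.hstack(row)); print(r.read_state()["time"])
E
python3 see.py c .436 -.145 .06 pics/c1.png
```

```text
6.7833
```

View pics/c1.png

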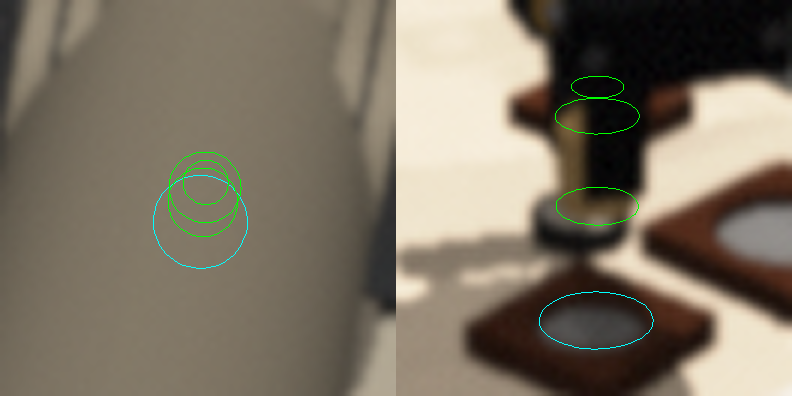

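arm_command:
  xyz:
    - [0,0,-0.015]
    - [0,0,-0.03]
    - [0,0,-0.04]
    - [0,0,-0.047]
    - [0,0,-0.05]
    - [0,0,-0.0525]
    - [0,0,-0.0535]
    - [0,0,-0.0535]
  rot:
    - [0,0,0]
    - [0,0,0]
    - [0,0,0]
    - [0,0,0]
    - [0,0,0]
    - [0,0,0]
    - [0,0,0]
    - [0,0,0]

```text
time: 7.45
ee_pos: [0.4361, -0.1452, 0.0193]
eef_rot: [0.209, 0.978, 0.0, 0.0]
ft_force: [0.3, -0.3, -2.0]
width: 0.0277
grip_force: 25.0
```

arm_command:
  xyz:
    - [0,0,-0.0006]
    - [0,0,-0.001]
    - [0,0,-0.001]
  rot:
    - [0,0,0]
    - [0,0,0]
    - [0,0,0]

```text
time: 7.7
ee_pos: [0.4364, -0.1453, 0.0188]
eef_rot: [0.209, 0.978, 0.0, 0.001]
ft_force: [-1.3, 0.8, 5.9]
width: 0.0273
grip_force: 25.0
```

arm_command:
  xyz:
    - [0,0,0]
    - [0,0,0]
    - [0,0,0]
    - [0,0,0]
    - [0,0,0]
  rot:
    - [0,0,0]
    - [0,0,0]
    - [0,0,0]
    - [0,0,0]
    - [0,0,0]
  grip: 0.65

```text
time: 8.12
ee_pos: [0.4359, -0.1453, 0.0181]
eef_rot: [0.209, 0.978, 0.0, 0.0]
ft_force: [-0.1, -0.4, 0.4]
width: 0.0517
grip_force: 0.0
```

arm_command:
  xyz:
    - [0,0,0.01]
    - [0,0,0.03]
    - [0,0,0.06]
    - [0,0,0.1]
    - [0.015,-0.033,0.1]
    - [0.03,-0.066,0.1]
    - [0.045,-0.1,0.1]
    - [0.06,-0.14,0.1]
    - [0.067,-0.164,0.1]
    - [0.067,-0.164,0.1]
    - [0.067,-0.164,0.1]
  rot:
    - [0,0,0]
    - [0,0,0]
    - [0,0,0]
    - [0,0,0]
    - [0,0,0]
    - [0,0,0]
    - [0,0,0]
    - [0,0,0]
    - [0,0,0]
    - [0,0,0]
    - [0,0,0]

```text
time: 9.03
ee_pos: [0.5023, -0.311, 0.1184]
eef_rot: [0.211, 0.978, -0.001, -0.0]
ft_force: [-0.9, 0.4, -0.2]
width: 0.0566
grip_force: 0.0
```

```bash
python3 see.py c .436 -.145 .006 pics/c2.png
```

```text
9.1333
```

View pics/c2.png

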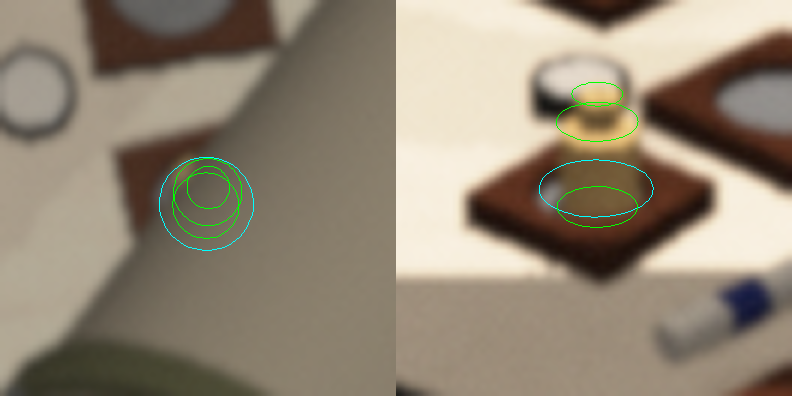

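Weight c stands in its pocket, on the overlay. Next is d.

arm_command:
  xyz:
    - [0,0.001,-0.03]
    - [0,0.001,-0.06]
    - [0,0.001,-0.08]
    - [0,0.001,-0.095]
    - [0,0.001,-0.104]
    - [0,0.001,-0.108]
    - [0,0.001,-0.108]
  rot:
    - [0,0,0]
    - [0,0,0]
    - [0,0,0]
    - [0,0,0]
    - [0,0,0]
    - [0,0,0]
    - [0,0,0]

```text
time: 9.72
ee_pos: [0.5029, -0.3074, 0.01]
eef_rot: [0.209, 0.978, 0.0, -0.0]
ft_force: [0.1, -0.2, 0.1]
width: 0.0565
grip_force: 0.0
```

arm_command:
  xyz:
    - [0,0,0]
    - [0,0,0]
    - [0,0,0]
    - [0,0,0]
    - [0,0,0]
    - [0,0,0]
    - [0,0,0]
  rot:
    - [0,0,0]
    - [0,0,0]
    - [0,0,0]
    - [0,0,0]
    - [0,0,0]
    - [0,0,0]
    - [0,0,0]
  grip: 0
  squeeze: 20

```text
time: 10.3
ee_pos: [0.5029, -0.3083, 0.0102]
eef_rot: [0.209, 0.978, 0.0, 0.0]
ft_force: [-0.4, 0.0, 1.7]
width: 0.0205
grip_force: 20.0
```

arm_command:
  xyz:
    - [0,0,0.01]
    - [0,0,0.03]
    - [0,0,0.06]
    - [0,0,0.07]
    - [0.005,0.02,0.07]
    - [0.01,0.05,0.07]
    - [0.017,0.08,0.07]
    - [0.023,0.11,0.07]
    - [0.029,0.14,0.07]
    - [0.035,0.17,0.07]
    - [0.041,0.2,0.07]
    - [0.047,0.23,0.07]
    - [0.053,0.26,0.07]
    - [0.059,0.285,0.07]
    - [0.062,0.3,0.07]
    - [0.063,0.304,0.07]
    - [0.063,0.304,0.07]
    - [0.063,0.304,0.07]
  rot:
    - [0,0,0]
    - [0,0,0]
    - [0,0,0]
    - [0,0,0]
    - [0,0,0]
    - [0,0,0]
    - [0,0,0]
    - [0,0,0]
    - [0,0,0]
    - [0,0,0]
    - [0,0,0]
    - [0,0,0]
    - [0,0,0]
    - [0,0,0]
    - [0,0,0]
    - [0,0,0]
    - [0,0,0]
    - [0,0,0]

```text
time: 11.8
ee_pos: [0.5657, -0.0056, 0.0802]
eef_rot: [0.21, 0.978, -0.0, 0.0]
ft_force: [0.6, 0.0, -2.2]
width: 0.0208
grip_force: 20.0
```

```bash
python3 see.py d .566 -.004 .07 pics/d1.png
```

```text
11.9
```

View pics/d1.png

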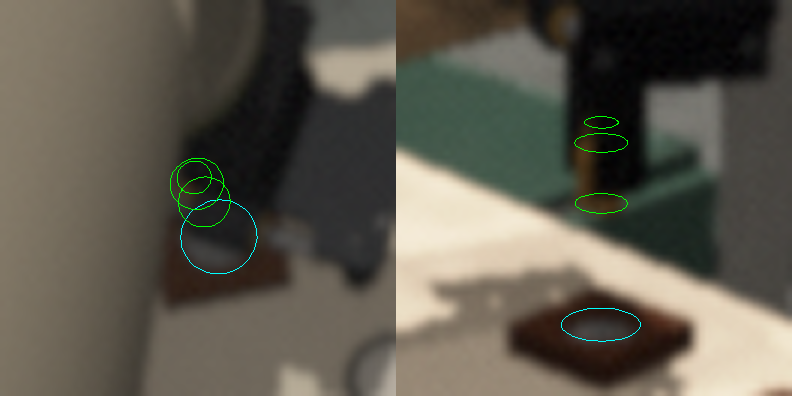

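arm_command:
  xyz:
    - [0,0.0005,-0.02]
    - [0,0.0005,-0.04]
    - [0,0.0005,-0.05]
    - [0,0.0005,-0.057]
    - [0,0.0005,-0.061]
    - [0,0.0005,-0.063]
    - [0,0.0005,-0.064]
    - [0,0.0005,-0.0645]
    - [0,0.0005,-0.0645]
  rot:
    - [0,0,0]
    - [0,0,0]
    - [0,0,0]
    - [0,0,0]
    - [0,0,0]
    - [0,0,0]
    - [0,0,0]
    - [0,0,0]
    - [0,0,0]

```text
time: 12.65
ee_pos: [0.5663, -0.0039, 0.0163]
eef_rot: [0.209, 0.978, 0.0, 0.0]
ft_force: [-0.6, -0.4, 1.0]
width: 0.0206
grip_force: 20.0
```

arm_command:
  xyz:
    - [0,0,0]
    - [0,0,0]
    - [0,0,0]
    - [0,0,0]
    - [0,0,0]
  rot:
    - [0,0,0]
    - [0,0,0]
    - [0,0,0]
    - [0,0,0]
    - [0,0,0]
  grip: 0.55

```text
time: 13.07
ee_pos: [0.5659, -0.0037, 0.0156]
eef_rot: [0.209, 0.978, 0.0, 0.0]
ft_force: [0.4, 0.2, -0.8]
width: 0.0443
grip_force: 0.0
```

arm_command:
  xyz:
    - [0,0,0.01]
    - [0,0,0.03]
    - [0,0,0.06]
    - [0,0,0.1]
    - [0,0,0.12]
    - [-0.004,0.03,0.12]
    - [-0.008,0.06,0.12]
    - [-0.012,0.09,0.12]
    - [-0.016,0.12,0.12]
    - [-0.02,0.15,0.12]
    - [-0.022,0.172,0.12]
    - [-0.022,0.172,0.12]
    - [-0.022,0.172,0.12]
    - [-0.022,0.172,0.12]
    - [-0.022,0.172,0.12]
    - [-0.022,0.172,0.12]
    - [-0.022,0.172,0.12]
    - [-0.022,0.172,0.12]
  rot:
    - [0,0,0]
    - [0,0,0]
    - [0,0,0]
    - [0,0,0]
    - [0,0,0]
    - [0,0,-0.1]
    - [0,0,-0.2]
    - [0,0,-0.3]
    - [0,0,-0.4]
    - [0,0,-0.5]
    - [0,0,-0.6]
    - [0,0,-0.7]
    - [0,0,-0.8]
    - [0,0,-0.9]
    - [0,0,-1.0]
    - [0,0,-1.1]
    - [0,0,-1.15]
    - [0,0,-1.15]

```text
time: 14.57
ee_pos: [0.5439, 0.1683, 0.1362]
eef_rot: [0.708, 0.706, 0.0, 0.0]
ft_force: [0.6, 0.6, 0.1]
width: 0.048
grip_force: 0.0
```

```bash
python3 see.py d .566 -.004 .006 pics/d2.png
python3 - <<'E'
from h import *
im=r.camera("scene")[:,:,::-1]; cv2.imwrite("pics/sc2.png",cv2.resize(im[110:260,180:440],(780,450),interpolation=cv2.INTER_CUBIC))
a=cv2.imread("pics/d2.png")[:,396:]; b=cv2.imread("pics/sc2.png")
cv2.imwrite("pics/m2.png",np.hstack([a[:,:],cv2.resize(b,(404,396*1))]))
E
```

```text
14.6667
```

View pics/m2.png

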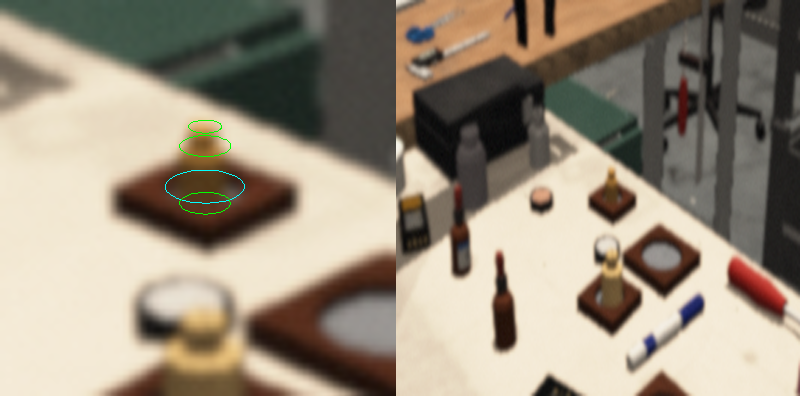

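arm_command:
  xyz:
    - [0,0,0]
    - [0,0,0]
    - [0,0,0]
    - [0,0,-0.03]
    - [0,0,-0.06]
    - [0,0,-0.09]
    - [0,0,-0.105]
    - [0,0,-0.115]
    - [0,0,-0.119]
    - [0,0,-0.119]
  rot:
    - [0,0,0]
    - [0,0,0]
    - [0,0,0]
    - [0,0,0]
    - [0,0,0]
    - [0,0,0]
    - [0,0,0]
    - [0,0,0]
    - [0,0,0]
    - [0,0,0]
  grip: 0.85

```text
time: 15.55
ee_pos: [0.5439, 0.1681, 0.0164]
eef_rot: [0.707, 0.707, -0.0, 0.0]
ft_force: [-0.2, 0.3, -0.4]
width: 0.0736
grip_force: 0.0
```

arm_command:
  xyz:
    - [0,0,0]
    - [0,0,0]
    - [0,0,0]
    - [0,0,0]
    - [0,0,0]
    - [0,0,0]
    - [0,0,0]
    - [0,0,0]
  rot:
    - [0,0,0]
    - [0,0,0]
    - [0,0,0]
    - [0,0,0]
    - [0,0,0]
    - [0,0,0]
    - [0,0,0]
    - [0,0,0]
  grip: 0
  squeeze: 40

```text
time: 16.22
ee_pos: [0.5438, 0.1683, 0.0167]
eef_rot: [0.707, 0.707, 0.0, -0.0]
ft_force: [-0.2, -0.1, 2.3]
width: 0.0352
grip_force: 39.9
```

arm_command:
  xyz:
    - [0,0,0.01]
    - [0,0,0.03]
    - [0,0,0.06]
    - [0,0,0.09]
    - [0,0,0.1]
    - [-0.005,-0.015,0.1]
    - [-0.014,-0.04,0.1]
    - [-0.025,-0.07,0.1]
    - [-0.036,-0.1,0.1]
    - [-0.047,-0.13,0.1]
    - [-0.058,-0.16,0.1]
    - [-0.069,-0.19,0.1]
    - [-0.079,-0.22,0.1]
    - [-0.09,-0.25,0.1]
    - [-0.101,-0.28,0.1]
    - [-0.112,-0.31,0.1]
    - [-0.123,-0.34,0.1]
    - [-0.133,-0.37,0.1]
    - [-0.144,-0.4,0.1]
    - [-0.153,-0.425,0.1]
  rot:
    - [0,0,0]
    - [0,0,0]
    - [0,0,0]
    - [0,0,0]
    - [0,0,0]
    - [0,0,0]
    - [0,0,0]
    - [0,0,0]
    - [0,0,0]
    - [0,0,0]
    - [0,0,0]
    - [0,0,0]
    - [0,0,0]
    - [0,0,0]
    - [0,0,0]
    - [0,0,0]
    - [0,0,0]
    - [0,0,0]
    - [0,0,0]
    - [0,0,0]

```text
time: 17.88
ee_pos: [0.3888, -0.2584, 0.1159]
eef_rot: [0.708, 0.706, 0.0, -0.0]
ft_force: [-0.0, -0.3, -3.6]
width: 0.0354
grip_force: 39.9
```

arm_command:
  xyz:
    - [-0.009,-0.025,0]
    - [-0.015,-0.042,0]
    - [-0.018,-0.049,-0.01]
    - [-0.018,-0.049,-0.03]
    - [-0.018,-0.049,-0.04]
    - [-0.018,-0.049,-0.04]
    - [-0.018,-0.049,-0.04]
  rot:
    - [0,0,0]
    - [0,0,0]
    - [0,0,0]
    - [0,0,0]
    - [0,0,0]
    - [0,0,0]
    - [0,0,0]

```text
time: 18.47
ee_pos: [0.372, -0.3054, 0.0761]
eef_rot: [0.707, 0.707, -0.001, -0.001]
ft_force: [-0.1, -0.2, -3.2]
width: 0.0356
grip_force: 39.9
```

```bash
python3 see.py b .373 -.306 .06 pics/b1.png
```

```text
18.5667
```

View pics/b1.png

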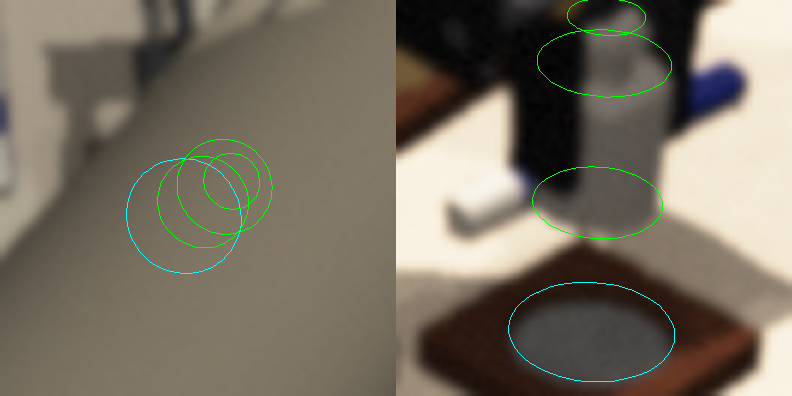

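arm_command:
  xyz:
    - [0,0,-0.015]
    - [0,0,-0.03]
    - [0,0,-0.04]
    - [0,0,-0.047]
    - [0,0,-0.05]
    - [0,0,-0.0525]
    - [0,0,-0.0535]
    - [0,0,-0.054]
    - [0,0,-0.054]
  rot:
    - [0,0,0]
    - [0,0,0]
    - [0,0,0]
    - [0,0,0]
    - [0,0,0]
    - [0,0,0]
    - [0,0,0]
    - [0,0,0]
    - [0,0,0]

```text
time: 19.32
ee_pos: [0.3731, -0.3059, 0.0229]
eef_rot: [0.707, 0.707, 0.0, 0.0]
ft_force: [0.5, -0.2, -4.3]
width: 0.0355
grip_force: 39.9
```

arm_command:
  xyz:
    - [0,0,-0.0006]
    - [0,0,-0.001]
    - [0,0,-0.001]
  rot:
    - [0,0,0]
    - [0,0,0]
    - [0,0,0]

```text
time: 19.57
ee_pos: [0.3732, -0.306, 0.0226]
eef_rot: [0.708, 0.707, 0.001, 0.0]
ft_force: [-5.0, 3.2, 12.4]
width: 0.0355
grip_force: 39.9
```

arm_command:
  xyz:
    - [0,0,0]
    - [0,0,0]
    - [0,0,0]
    - [0,0,0]
    - [0,0,0]
  rot:
    - [0,0,0]
    - [0,0,0]
    - [0,0,0]
    - [0,0,0]
    - [0,0,0]
  grip: 0.7

```text
time: 19.98
ee_pos: [0.373, -0.3058, 0.0217]
eef_rot: [0.707, 0.707, 0.0, 0.0]
ft_force: [0.7, 0.0, -0.2]
width: 0.0581
grip_force: 0.0
```

arm_command:
  xyz:
    - [0,0,0.01]
    - [0,0,0.03]
    - [0,0,0.06]
    - [0,0,0.1]
    - [0,0,0.13]
    - [0.01,0.03,0.13]
    - [0.02,0.07,0.13]
    - [0.03,0.11,0.13]
    - [0.031,0.15,0.13]
    - [0.031,0.19,0.13]
    - [0.031,0.23,0.13]
    - [0.031,0.27,0.13]
    - [0.031,0.31,0.13]
    - [0.031,0.35,0.13]
    - [0.031,0.39,0.13]
    - [0.031,0.43,0.13]
    - [0.031,0.46,0.13]
    - [0.031,0.47,0.13]
    - [0.031,0.47,0.13]
    - [0.031,0.47,0.13]
  rot:
    - [0,0,0]
    - [0,0,0]
    - [0,0,0]
    - [0,0,0]
    - [0,0,0]
    - [0,0,0]
    - [0,0,0]
    - [0,0,0]
    - [0,0,0]
    - [0,0,0]
    - [0,0,0]
    - [0,0,0]
    - [0,0,0]
    - [0,0,0]
    - [0,0,0]
    - [0,0,0]
    - [0,0,0]
    - [0,0,0]
    - [0,0,0]
    - [0,0,0]

```text
time: 21.65
ee_pos: [0.4041, 0.1635, 0.1518]
eef_rot: [0.707, 0.707, -0.0, 0.0]
ft_force: [-0.7, -1.0, -0.1]
width: 0.0609
grip_force: 0.0
```

```bash
python3 see.py b .373 -.306 .006 pics/b2.png
```

```text
21.75
```

View pics/b2.png

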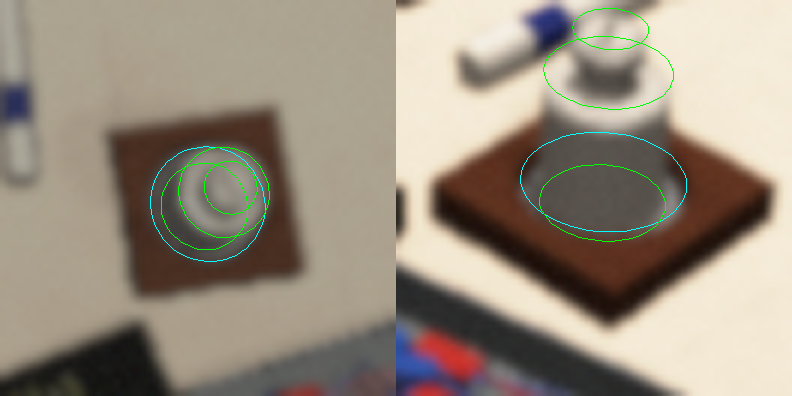

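b is seated. Now a.

arm_command:
  xyz:
    - [0,0,0]
    - [0,0,0]
    - [0,0,0]
    - [0,0,-0.03]
    - [0,0,-0.06]
    - [0,0,-0.09]
    - [0,0,-0.11]
    - [0,0,-0.122]
    - [0,0,-0.13]
    - [0,0,-0.13]
  rot:
    - [0,0,0]
    - [0,0,0]
    - [0,0,0]
    - [0,0,0]
    - [0,0,0]
    - [0,0,0]
    - [0,0,0]
    - [0,0,0]
    - [0,0,0]
    - [0,0,0]
  grip: 1.0

```text
time: 22.58
ee_pos: [0.4032, 0.1635, 0.0204]
eef_rot: [0.708, 0.707, -0.001, 0.0]
ft_force: [0.2, -0.2, -0.2]
width: 0.0872
grip_force: 0.0
```

arm_command:
  xyz:
    - [0,0,0]
    - [0,0,0]
    - [0,0,0]
    - [0,0,0]
    - [0,0,0]
    - [0,0,0]
    - [0,0,0]
    - [0,0,0]
  rot:
    - [0,0,0]
    - [0,0,0]
    - [0,0,0]
    - [0,0,0]
    - [0,0,0]
    - [0,0,0]
    - [0,0,0]
    - [0,0,0]
  grip: 0
  squeeze: 50

```text
time: 23.25
ee_pos: [0.403, 0.1643, 0.0217]
eef_rot: [0.707, 0.707, -0.001, -0.001]
ft_force: [-5.7, -0.1, 7.1]
width: 0.0469
grip_force: 50.0
```

arm_command:
  xyz:
    - [0,0,0.01]
    - [0,0,0.03]
    - [0,0,0.06]
    - [0,0,0.08]
    - [0.005,-0.01,0.08]
    - [0.014,-0.03,0.08]
    - [0.026,-0.057,0.08]
    - [0.039,-0.085,0.08]
    - [0.052,-0.113,0.08]
    - [0.065,-0.141,0.08]
    - [0.078,-0.169,0.08]
    - [0.091,-0.197,0.08]
    - [0.104,-0.225,0.08]
    - [0.117,-0.253,0.08]
    - [0.128,-0.278,0.08]
    - [0.136,-0.296,0.07]
    - [0.14,-0.306,0.06]
    - [0.14,-0.306,0.06]
    - [0.14,-0.306,0.06]
  rot:
    - [0,0,0]
    - [0,0,0]
    - [0,0,0]
    - [0,0,0]
    - [0,0,0]
    - [0,0,0]
    - [0,0,0]
    - [0,0,0]
    - [0,0,0]
    - [0,0,0]
    - [0,0,0]
    - [0,0,0]
    - [0,0,0]
    - [0,0,0]
    - [0,0,0]
    - [0,0,0]
    - [0,0,0]
    - [0,0,0]
    - [0,0,0]

```text
time: 24.83
ee_pos: [0.5426, -0.1421, 0.0808]
eef_rot: [0.708, 0.706, -0.001, -0.001]
ft_force: [0.1, 0.6, -7.9]
width: 0.0469
grip_force: 50.0
```

```bash
python3 see.py a .544 -.1415 .06 pics/a1.png
```

```text
24.9333
```

View pics/a1.png

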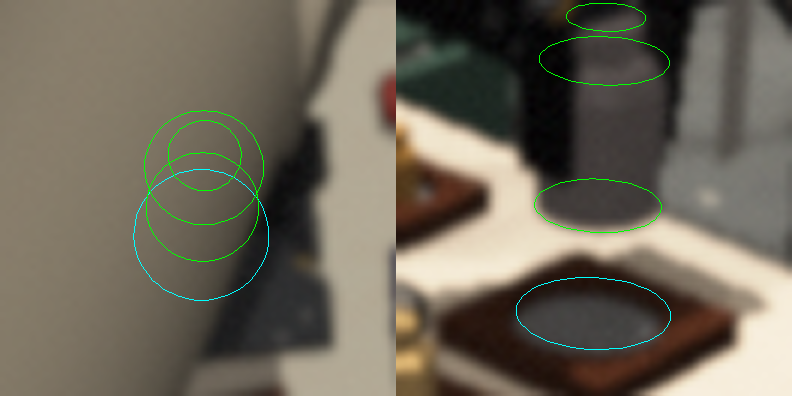

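arm_command:
  xyz:
    - [0.001,0,-0.015]
    - [0.001,0,-0.03]
    - [0.001,0,-0.04]
    - [0.001,0,-0.047]
    - [0.001,0,-0.05]
    - [0.001,0,-0.0525]
    - [0.001,0,-0.0535]
    - [0.001,0,-0.054]
    - [0.001,0,-0.054]
  rot:
    - [0,0,0]
    - [0,0,0]
    - [0,0,0]
    - [0,0,0]
    - [0,0,0]
    - [0,0,0]
    - [0,0,0]
    - [0,0,0]
    - [0,0,0]

```text
time: 25.68
ee_pos: [0.5452, -0.1418, 0.028]
eef_rot: [0.707, 0.707, 0.0, 0.0]
ft_force: [-1.4, 1.0, -7.5]
width: 0.0465
grip_force: 50.0
```

arm_command:
  xyz:
    - [0,0,-0.0006]
    - [0,0,-0.001]
    - [0,0,-0.0012]
  rot:
    - [0,0,0]
    - [0,0,0]
    - [0,0,0]

```text
time: 25.93
ee_pos: [0.5453, -0.1418, 0.0278]
eef_rot: [0.707, 0.707, 0.001, 0.0]
ft_force: [-6.6, 2.6, 11.9]
width: 0.0467
grip_force: 50.0
```

arm_command:
  xyz:
    - [0,0,0]
    - [0,0,0]
    - [0,0,0]
    - [0,0,0]
    - [0,0,0]
    - [0,0,0]
  rot:
    - [0,0,0]
    - [0,0,0]
    - [0,0,0]
    - [0,0,0]
    - [0,0,0]
    - [0,0,0]
  grip: 0.85

```text
time: 26.43
ee_pos: [0.545, -0.1418, 0.0265]
eef_rot: [0.707, 0.707, 0.0, 0.0]
ft_force: [-0.1, -0.5, 0.7]
width: 0.0724
grip_force: 0.0
```

arm_command:
  xyz:
    - [0,0,0.01]
    - [0,0,0.03]
    - [0,0,0.06]
    - [0,0,0.1]
    - [0,0,0.14]
    - [0,0.04,0.17]
    - [0,0.08,0.2]
    - [0,0.12,0.2]
    - [0,0.16,0.2]
    - [0,0.2,0.2]
    - [-0.02,0.24,0.2]
    - [-0.04,0.28,0.2]
    - [-0.06,0.32,0.2]
    - [-0.08,0.36,0.2]
    - [-0.1,0.4,0.2]
    - [-0.12,0.44,0.2]
    - [-0.15,0.48,0.2]
    - [-0.15,0.5,0.2]
    - [-0.15,0.5,0.2]
    - [-0.15,0.5,0.2]
  rot:
    - [0,0,0]
    - [0,0,0]
    - [0,0,0]
    - [0,0,0]
    - [0,0,0]
    - [0,0,0]
    - [0,0,0]
    - [0,0,0]
    - [0,0,0]
    - [0,0,0]
    - [0,0,0]
    - [0,0,0]
    - [0,0,0]
    - [0,0,0]
    - [0,0,0]
    - [0,0,0]
    - [0,0,0]
    - [0,0,0]
    - [0,0,0]
    - [0,0,0]

```text
time: 28.1
ee_pos: [0.3925, 0.3617, 0.2266]
eef_rot: [0.705, 0.709, 0.0, -0.0]
ft_force: [0.1, -0.4, 0.6]
width: 0.0739
grip_force: 0.0
```

Run:
```python
from h import *
T=[]
for c,(u,v,h,k) in dict(top=(250,150,110,170),scene=(250,160,140,160)).items():
    im=snap(c,f"pics/{c}_e.png")[:,:,::-1]; T.append(cv2.resize(im[v:v+h,u:u+k],(400,400),interpolation=cv2.INTER_CUBIC))
    for d in r.spot_point("weight_a",c): print(c,round(d["conf"],2),w(c,d["at"]).round(3))
    for d in r.spot_point("puck_1",c): print("puck",round(d["conf"],2),w(c,d["at"]).round(3))
cv2.imwrite("pics/end.png",np.hstack(T))
```

```text
top 0.8 [ 0.372 -0.305  0.006]
top 0.63 [ 0.546 -0.143  0.006]
top 0.46 [ 0.438 -0.147  0.005]
top 0.42 [ 0.567 -0.005  0.005]
top 0.37 [ 0.535 -0.396  0.005]
top 0.23 [ 0.376 -0.308 -0.   ]
puck 0.75 [ 0.486  0.079 -0.002]
puck 0.7 [ 0.491 -0.071  0.001]
scene 0.95 [ 0.376 -0.304  0.007]
scene 0.85 [ 0.546 -0.145  0.007]
scene 0.61 [ 0.562 -0.002  0.004]
scene 0.52 [ 0.44  -0.147  0.006]
scene 0.51 [ 0.535 -0.396  0.   ]
scene 0.4 [ 0.568 -0.007  0.002]
puck 0.63 [0.485 0.079 0.002]
puck 0.62 [ 0.492 -0.076 -0.002]
```

View pics/end.png

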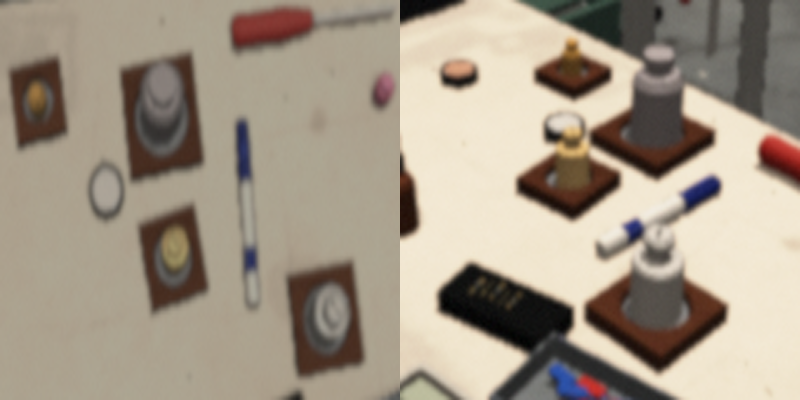

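All four weights stand upright in their own pockets, and the pucks have not moved.

```bash
python3 -c "
from bench import r
print(r.close_job())"
```

```text
the job is handed in; nothing more can be done
None
```

I set all four weights upright in their own pockets and left both pucks in place; I handed the job in at about 28 s of the 112 s allowed, and no verdict came back.

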